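# Raise the drying stand one rung and seat its lock

### The arm

A 6-joint arm with a two-finger parallel gripper is mounted at the origin on the work surface. World frame = base frame: x ahead of the robot, y to its left, z up, the work surface at z = 0. Lengths are in m, angles in rad, forces in N, time in s.
With the tool pointing down it reaches from about 0.25 to 0.775 m from the base axis. Payload 4 kg.
Tool frame: the origin (TCP) lies at the very end of the fingers, on their centre line; the grasp point (between the pads) lies 19 mm behind it; z points along the fingers, y is the line along which they close (so a half turn about z gives the same grasp; the last joint's range is limited). The gripper opens to 85 mm and grips with 20 to 120 N. Pads are 22 mm wide; open, the fingers measure 114 mm over their backs; the gripper's body (76 mm by 85 mm) begins 54 mm behind the grasp point. The pads swing forward as they close: fully open they stand 13 mm farther back than shut.
Start: joints at [1.159, 0.087, 1.371, -0, 1.684, -0.103], TCP at [0.167, 0.524, 0.207] pointing down, gripper open.
Joint ranges: [-3.1, 3.1], [-0.76, 2.03], [0.27, 2.55], [-1.08, 4.22], [0.17, 2.65], [-2.57, 2.57]. Speed limits (rad/s): [2.79, 2.79, 3.14, 3.14, 3.14, 3.14].

### API

Orientations are given as a unit quaternion [w, x, y, z].
In Python, from station import env, vision, workorder gives the robot as it stands.
- The arm moves only by the tool carry_out, never from a script. Its argument "increments" is a list of rows, each a list of 7 numbers: the shift along the world's x, y, z in mm, then the turn, a rotation vector about the world's x, y, z in degrees, then the gripper command: -1 is fully open, 1 is shut, values between are in proportion. In form: [[tx, ty, tz, wx, wy, wz, grip], ...]. A call has 1 to 12 rows; each row is the pose to reach, as a shift and turn from the pose commanded when the call began; what a row does not reach only later rows make up. A row lasts 1/12 s, in which the tool goes at most 41.7 mm and 7.16 degrees, less where a joint would pass 70% of its speed; a pose out of reach is approached as far as the arm can. A call with a gripper value outside its range is refused whole. The fingers move at their own pace and stop on an object; "squeeze" is the grip in N (left out, the last holds). Time passes only in rows, so rows that repeat a pose let the fingers close. It gives the time, the measured TCP pose, the force, the opening and the grip force at its end, in the units of the state.
- env.observe(): the state, without advancing time (a new reading comes with each control period).
- vision.snapshot(name): name is "scene" or "top" or "wrist"; returns the picture (480x640x3 uint8, red, green, blue); there is no depth.
- vision.calibration(name): a dict with "K" (3x3 intrinsics, pixels), "view" (4x4, takes a point from world to camera coordinates); the wrist camera has in their place "mount" (4x4, takes a point from camera to tool coordinates, whose origin is the TCP and whose axes are the flange's). Camera axes: x right, y down, z forward; pixel columns grow to the right and rows downward; lengths in m; the calibration is good to about 2 mm. A picture is of the moment at which its call begins: read the wrist's pose just before it. calibration takes no time and is no camera call.
- workorder.finish_job(): hands the job in; it is judged then, once.
The state is a dict: "time_s": time; "q": joint angles; "joint_velocities": joint speeds; "joint_torque": joint torques, N m; "ee_pos": TCP position; "orientation": TCP orientation; "contact_force": force on the tool from outside, world axes, zero at the start; "torque": the same for the moment, N m; "width": opening from 0.0 (shut) to 1.0 (fully open); "grip_force": force on a finger pad.
Only numpy, scipy, OpenCV 4.12 (cv2) and the standard library are available. Lean on these libraries where they do the work, as an engineer would, in place of code of your own. Each camera call takes 0.05 s, during which the arm holds its last target. There are 200 camera calls.

### The job

Take the little extension drying stand by its wooden top rail and raise the sliding section, gently, just until its gravity pawl has ridden over the rung and swung level again, without forcing it against the top stop. Lower it slowly until the pawl seats on the rung, press down on the rail with about 10 N for a second to check that the lock holds, then let go; do not drop the section, and leave the other things alone.

Things in the scene. Friction and masses are not known exactly. Their poses are not given: they have to be found in the camera images.
- frame: The fixed lower section of an aluminium two-section stand (like a tiny extension ladder), 170 x 144 mm, 160 mm high. Origin at the middle of its underside on the shelf, z up, y along the width (parallel to rail and rung), +x towards the side with the rung. Its stiles stand at y = -60 and +60 mm; the sliding section runs vertically between them.
- back: Two slotted bars on the +x side of the frame, same origin and axes. On them is clamped a carrier with the rung (10 mm round bar along y at x = +24 mm) and two stop tabs, their undersides 35 mm above the rung's centre. The rung's centre is 105 mm above the shelf, but up to 15 mm more or less: it differs each time and is not measured. More than 24 N from the sliding section damages it.
- fly: The sliding section with all it carries (pawl, top rail), 104 mm wide, about 0.4 to 0.65 kg in all; its origin is at the frame's origin when fully down and rises with it. The pawl's pivot is 60 mm, its two lugs' tops 65 mm above its origin. It slides with about 1.5 N of friction and falls when let go unless the pawl sits on the rung.
- lift (a joint): Height of the sliding section above its lowest position, m; 0 at the start. With the pawl's pivot 9 mm below the rung's centre the pawl meets the rung; about 26 mm above it the pawl has passed and swung level; 30 mm above, the lugs meet the stop tabs; lowered, the pawl sits on the rung at 9 mm above. So seated is 0.054, 0.015 more or less, and the stop is 0.021 above seated.
- pawl (a joint): Tilt of the gravity pawl on the sliding section, rad: 0 level (its counterweight bar, on the -x side, holds it there), positive, up to about 1, when the rung pushes its two fingers (30 mm long, 8 mm thick, pointing to +x) down as the section rises. It cannot tilt the other way: level fingers catch on top of the rung when lowered.
- rail_mid (a point): Middle of the wooden top rail: a round bar of 16 mm diameter, 100 mm long, along the frame's y, 205 mm above the shelf at the start and 205 mm above the sliding section's origin; thin posts carry it 46 mm either side of the middle. Free space below it down to a cross bar whose top is 40 mm under its centre. Its rubber mounts give 1 mm per 3 N, up or down, at most 9 mm.
- jar: Frosted glass jar with steel flip-top lid, 84 mm diameter, 114 mm high; origin under its centre. Bystander.
- scoop: Aluminium scoop, 185 x 56 x 36 mm, lying; origin on the shelf near the bowl's handle end. Bystander.
- dipper: Wooden honey dipper, 145 mm long, 30 mm thick head, lying; origin on the shelf below its head. Bystander.
- brush: Grey silicone brush with wooden handle, 158 x 40 x 14 mm, lying; origin on the shelf in its middle. Bystander.
Things that resemble listed ones, but are neither listed nor needed, are in the scene too. Of the things that look like the frame, the middle-sized one is meant.

How it is judged:
On the way, in this order (a step that is already met when the one before it is completed fails the run):
1. the section is raised so far that the rung pushes the pawl's fingers down (tilt over 0.5 rad) (value of joint pawl above 0.5 rad).
2. with the pawl level on the rung, the rail is pressed down (rail pushed in by more than 1.5 mm, more than 9 N on the rung) for 0.3 s (z of rail_mid in the frame of fly below 0.2035 m and contact force between fly and back above 9 N and value of joint pawl below 0.15 rad and value of joint lift above 0.03 m), for 0.3 s.
At the end, for the whole second after the job is handed in: The sliding section rests at least 30 mm above its lowest position with its pawl level (within 0.15 rad) and loaded on the rung (more than 1 N), at rest (under 5 mm/s) and released (value of joint lift above 0.03 m and value of joint pawl below 0.15 rad and contact force between fly and back above 1 N and velocity of joint lift between -0.005 and 0.005 m/s and contact force between fly and the fingers below 0.1 N); the robot touches nothing.
It fails at once if the section is forced against the rung or the stop tabs with more than 24 N (contact force between fly and back above 24 N).
It fails at once if the section is dropped: it comes down faster than 0.2 m/s (velocity of joint lift below -0.2 m/s).
It fails at once if the jar, scoop, honey dipper or brush is moved by more than 30 mm (distance of any of jar, scoop, dipper, brush from where it was at the start of the episode above 0.03 m).
It also fails if it takes over 70 s, if anything falls off the work surface, if the arm or the gripper's body presses on something with over 40 N, if the wrist force passes 120 N, or if a joint passes its speed limit or range.

## Working session

There is one attempt and no reset: what is moved stays moved. The work goes in short steps, Python scripts to look and compute and a tool call to move; the robot and the scene stay as the last step left them, time stands still between calls to the robot, and variables do not carry over. Pictures are saved under pics/ and viewed, at most 10 in all, crops included, and the job is handed in when it is done.

Besides the shell and the picture viewer there is one more tool, called after "Request:" as name(argument=value, ...), one argument or row to a line, values as JSON. carry_out: Moves the arm, as the interface text tells. Its arguments: {"type":"object","properties":{"increments":{"type":"array"},"squeeze":{"type":"number"}},"required":["increments"]}

```bash
mkdir -p pics; ls
python3 - <<'E'
from station import env, vision
import cv2,numpy as np
for n in ("scene","top"):
    cv2.imwrite(f"pics/{n}0.png",vision.snapshot(n)[:,:,::-1])
    c=vision.calibration(n); print(n,c["K"],np.round(c["view"],3))
print(vision.calibration("wrist")["mount"]); s=env.observe(); print(s)
E
```

```text
pics
scene [[488.5350165    0.         321.27957762]
 [  0.         488.5350165  243.02617103]
 [  0.           0.           1.        ]] [[-0.712  0.703 -0.008  0.371]
 [ 0.513  0.511 -0.69  -0.152]
 [-0.481 -0.495 -0.724  1.555]
 [ 0.     0.     0.     1.   ]]
top [[507.85360628   0.         313.35694725]
 [  0.         507.85360628 231.64682485]
 [  0.           0.           1.        ]] [[-0.022 -1.    -0.015  0.012]
 [-0.989  0.024 -0.144  0.531]
 [ 0.145  0.012 -0.989  1.418]
 [ 0.     0.     0.     1.   ]]
[[-7.66991891e-05 -9.54112173e-01 -2.99449422e-01  7.63645515e-02]
 [ 9.99999974e-01 -1.38016785e-04  1.83618013e-04 -6.86660628e-04]
 [-2.16521228e-04 -2.99449400e-01  9.54112158e-01 -1.67252433e-01]
 [ 0.00000000e+00  0.00000000e+00  0.00000000e+00  1.00000000e+00]]
{'time_s': 0.1, 'q': array([ 1.15889287e+00,  8.78972554e-02,  1.37211370e+00,  1.55495708e-05,
        1.68361486e+00, -1.03074089e-01]), 'joint_velocities': array([-0.00113631, -0.00108451, -0.00404677, -0.00068342,  0.00147175,
       -0.00161755]), 'joint_torque': array([ 1.97251917e-03, -3.53016865e+01, -3.14217460e+01, -6.19037110e-05,
        8.00949696e-03, -1.92508742e-05]), 'ee_pos': array([0.1669523 , 0.52352097, 0.20564203]), 'orientation': array([-2.66347662e-04,  1.53800837e-01,  9.88101346e-01, -9.81102461e-04]), 'contact_force': array([-0.76314744, -0.07882565, -0.24837328]), 'torque': array([ 0.0447141 , -0.01732239,  0.00148544]), 'grip_force': 0.0, 'width': 0.9950222397127194}
```

View pics/scene0.png

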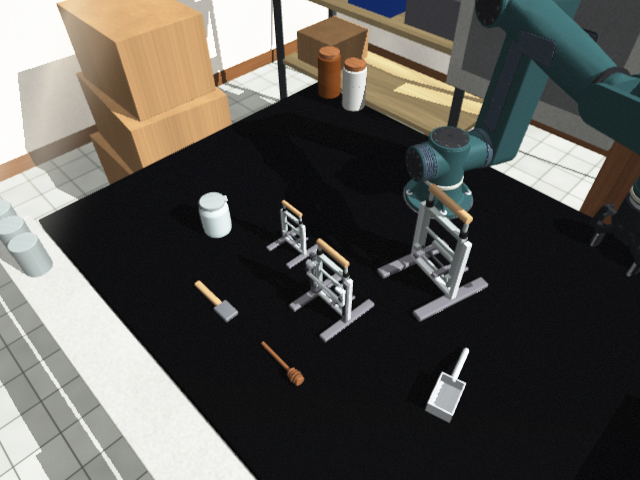

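View pics/top0.png

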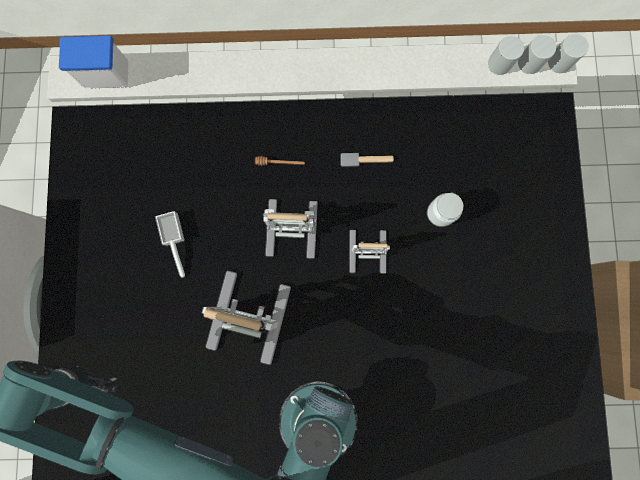

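Stand candidates, as top-view / scene-view pixels: large (247,317)/(440,250), middle (290,220)/(333,290) and small (368,250)/(293,235). The middle-sized one is meant, at top (290,220). I'll confirm it in a crop and triangulate the rail.

```bash
cat > h.py <<'E'
from station import env, vision
import cv2,numpy as np
from scipy.spatial.transform import Rotation as R
def P(n):
    c=vision.calibration(n); return c["K"]@np.array(c["view"])[:3]
def wristP(s):
    c=vision.calibration("wrist"); T=np.eye(4); q=s["orientation"]
    T[:3,:3]=R.from_quat([q[1],q[2],q[3],q[0]]).as_matrix(); T[:3,3]=s["ee_pos"]
    return c["K"]@np.linalg.inv(T@np.array(c["mount"]))[:3]
def wood(im,box):
    x0,y0,x1,y1=box; h=cv2.cvtColor(im,cv2.COLOR_RGB2HSV)
    m=cv2.inRange(h,(8,80,90),(22,255,255)); k=np.zeros_like(m); k[y0:y1,x0:x1]=255; m&=k
    c=max(cv2.findContours(m,cv2.RETR_EXTERNAL,cv2.CHAIN_APPROX_NONE)[0],key=cv2.contourArea)
    return cv2.minAreaRect(c)
def tri(Pa,Pb,a,b):
    X=cv2.triangulatePoints(Pa,Pb,np.float64(a).reshape(2,1),np.float64(b).reshape(2,1)); return (X[:3]/X[3]).ravel()
def onplane(P,uv,z):
    A=np.c_[P[:,0],P[:,1],P[:,2]*z+P[:,3]]; X=np.linalg.solve(A,[uv[0],uv[1],1]); return X[:2]/X[2]
def ends(r):
    b=cv2.boxPoints(r); d=sorted([(np.linalg.norm(b[i]-b[(i+1)%4]),i) for i in range(4)])[:2]
    return sorted([tuple((b[i]+b[(i+1)%4])/2) for _,i in d])
E
python3 - <<'E'
from h import *
s=vision.snapshot("scene");t=vision.snapshot("top")
rs=wood(s,(310,230,360,275)); rt=wood(t,(255,200,325,230)); print(rs,rt)
print("mid",tri(P("scene"),P("top"),rs[0],rt[0]))
for e in ends(rt): print(e,onplane(P("top"),e,.205))
for e in ends(rs): print(e,onplane(P("scene"),e,.205))
a=cv2.resize(s[225:345,280:380],None,fx=4,fy=4,interpolation=3); b=cv2.resize(t[190:270,250:330],None,fx=4.9,fy=4.9,interpolation=3)
o=np.zeros((480,800,3),np.uint8);o[:,:400]=a;o[:392,400:792]=b; cv2.imwrite("pics/crop1.png",o[:,:,::-1])
E
```

```text
((332.6507263183594, 252.32672119140625), (41.109596252441406, 7.25077486038208), 41.00908660888672) ((295.5, 214.5), (9.0, 1.0), 0.0)
mid [0.54755885 0.05029143 0.19533589]
(np.float32(291.0), np.float32(214.5)) [0.55249377 0.05349454]
(np.float32(300.0), np.float32(214.5)) [0.55192485 0.03052353]
(np.float32(317.13995), np.float32(238.8391)) [0.54271471 0.00989315]
(np.float32(348.1615), np.float32(265.81433)) [0.55234698 0.11822735]
```

View pics/crop1.png

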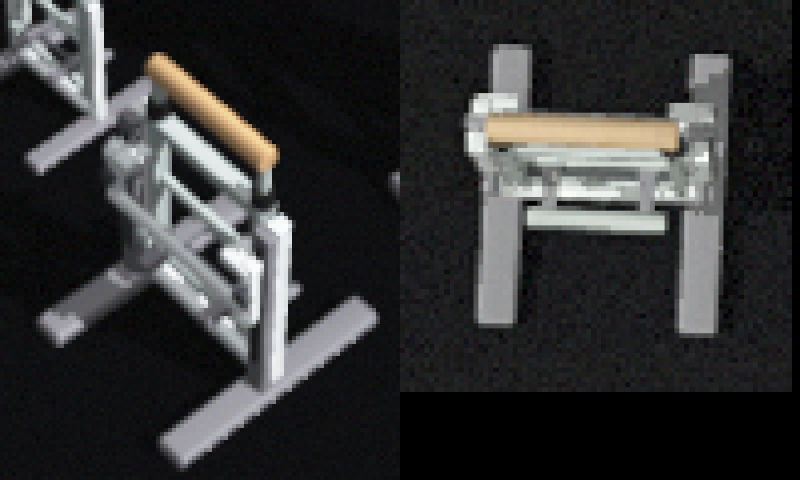

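The crop confirms that the middle-sized stand has its wooden rail at top px 268–307, row ~217 and scene px (317,239)–(348,266). The rung and pawl gear sit beneath it, and both sides of the rail are free for the fingers.

Run:
```python
from h import *
t=vision.snapshot("top"); h=cv2.cvtColor(t,cv2.COLOR_RGB2HSV)
print(h[213:221:2,285])
m=cv2.inRange(h,(5,45,90),(25,255,255)); m[:,:255]=0;m[:,325:]=0;m[:200]=0;m[235:]=0
r=cv2.minAreaRect(cv2.findNonZero(m)); print(r)
for e in ends(r): print(e,onplane(P("top"),e,.209))
print(onplane(P("top"),r[0],.209), onplane(P("scene"),(332.65,252.33),.205))
```

```text
[[ 28  25 123]
 [ 18  76 205]
 [ 18  73 225]
 [ 19  63 178]]
((286.5362548828125, 216.3041229248047), (39.13355255126953, 6.391005516052246), 1.7357045412063599)
(np.float32(266.97845), np.float32(215.71146)) [0.55014944 0.11447848]
(np.float32(306.09406), np.float32(216.89679)) [0.54463066 0.01499768]
[0.54738795 0.06470026] [0.54766543 0.06548528]
```

Request:
carry_out(
  increments=[
    [30, -38, 60, 0, 0, -7, -1],
    [60, -77, 124, 0, 0, -14, -1],
    [92, -115, 124, 0, 0, -21, -1],
    [124, -153, 124, 0, 0, -28, -1],
    [156, -192, 124, 0, 0, -35, -1],
    [188, -230, 124, 0, 0, -42, -1],
    [220, -268, 124, 0, 0, -49, -1],
    [252, -306, 124, 0, 0, -56, -1],
    [284, -345, 124, 0, 0, -63, -1],
    [316, -383, 124, 0, 0, -70, -1],
    [348, -421, 124, 0, 0, -77, -1],
    [381, -460, 124, 0, 0, -77, -1],
  ],
  squeeze=60,
)

```text
time_s: 1.25
ee_pos: [0.46, 0.1682, 0.3293]
orientation: [0.0, 0.737, 0.676, 0.0]
contact_force: [-0.2, 1.5, 0.1]
width: 1.001
grip_force: 0.0
```

Request:
carry_out(
  increments=[
    [30, -35, 0, 0, 0, 0, -1],
    [60, -70, 0, 0, 0, 1, -1],
    [88, -103, 0, 0, 0, 1, -1],
    [88, -103, 0, 0, 0, 1, -1],
    [88, -103, 0, 0, 0, 1, -1],
    [88, -103, 0, 0, 0, 1, -1],
  ],
)

```text
time_s: 1.75
ee_pos: [0.547, 0.0671, 0.3285]
orientation: [-0.001, 0.73, 0.684, -0.0]
contact_force: [0.2, 0.9, -0.3]
width: 0.999
grip_force: 0.0
```

Run:
```python
from h import *
s=env.observe(); im=vision.snapshot("wrist"); cv2.imwrite("pics/w1.png",im[:,:,::-1]); print(s["ee_pos"],s["orientation"],s["contact_force"])
h=cv2.cvtColor(im,cv2.COLOR_RGB2HSV); m=cv2.inRange(h,(8,45,90),(24,255,255))
c=sorted(cv2.findContours(m,cv2.RETR_EXTERNAL,cv2.CHAIN_APPROX_NONE)[0],key=cv2.contourArea)[-3:]
for k in c:
    r=cv2.minAreaRect(k); print(r,onplane(wristP(s),r[0],.205),[onplane(wristP(s),e,.205) for e in ends(r)])
```

```text
[0.5469572  0.0670514  0.32851025] [-8.07359087e-04  7.29853364e-01  6.83603177e-01 -3.34589562e-04] [ 0.16167432  0.94207437 -0.30184679]
((463.4890441894531, 145.408447265625), (23.5510311126709, 114.9704818725586), 13.736268043518066) [0.66803748 0.11893264] [array([0.65925934, 0.07369981]), array([0.67603878, 0.16016254])]
((609.0562133789062, 183.8713836669922), (7.599503993988037, 372.5317687988281), 10.238197326660156) [0.79026762 0.07988246] [array([ 0.79083523, -0.10139702]), array([0.78985383, 0.21203736])]
((318.4999694824219, 217.49996948242188), (116.99998474121094, 18.999996185302734), 90.0) [0.54784693 0.06676087] [array([0.55101097, 0.11582826]), array([0.54433909, 0.01236187])]
```

View pics/w1.png

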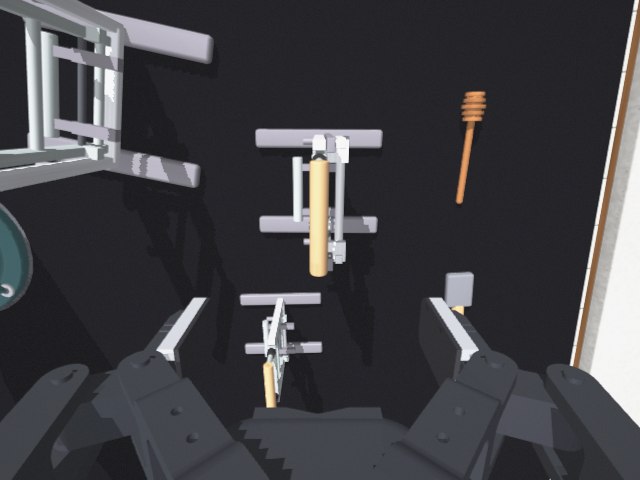

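The wrist view shows the rail upright in the image at px (319,217), already aligned with the closing direction and centred to ~2 mm. Both sides are clear, so I'm descending.

Request:
carry_out(
  increments=[
    [1, -2, -30, 0, 0, 0, -1],
    [1, -2, -60, 0, 0, 0, -0.6],
    [1, -2, -90, 0, 0, 0, -0.3],
    [1, -2, -115, 0, 0, 0, -0.2],
    [1, -2, -130, 0, 0, 0, -0.2],
    [1, -2, -141, 0, 0, 0, -0.2],
    [1, -2, -141, 0, 0, 0, -0.2],
    [1, -2, -141, 0, 0, 0, -0.2],
    [1, -2, -141, 0, 0, 0, -0.2],
  ],
)

```text
time_s: 2.55
ee_pos: [0.5488, 0.0658, 0.1902]
orientation: [0.001, 0.729, 0.684, 0.001]
contact_force: [0.4, -0.3, 1.0]
width: 0.601
grip_force: 0.0
```

Request:
carry_out(
  increments=[
    [0, 0, 0, 0, 0, 0, 0.2],
    [0, 0, 0, 0, 0, 0, 0.5],
    [0, 0, 0, 0, 0, 0, 0.8],
    [0, 0, 0, 0, 0, 0, 1],
    [0, 0, 0, 0, 0, 0, 1],
    [0, 0, 0, 0, 0, 0, 1],
    [0, 0, 0, 0, 0, 0, 1],
    [0, 0, 0, 0, 0, 0, 1],
  ],
)

```text
time_s: 3.22
ee_pos: [0.5482, 0.065, 0.1882]
orientation: [0.0, 0.73, 0.684, 0.0]
contact_force: [0.3, -0.4, 1.2]
width: -0.004
grip_force: 0.2
```

Run:
```python
from h import *
s=env.observe(); print({k:np.round(s[k],4) for k in ("time_s","ee_pos","orientation","contact_force","torque","width","grip_force")})
```

```text
{'time_s': np.float64(3.2167), 'ee_pos': array([0.5482, 0.065 , 0.1882]), 'orientation': array([2.000e-04, 7.296e-01, 6.839e-01, 1.000e-04]), 'contact_force': array([ 0.2604, -0.3897,  1.1623]), 'torque': array([-0.0402,  0.0084,  0.0405]), 'width': np.float64(-0.0042), 'grip_force': np.float64(0.2352)}
```

Run:
```python
from h import *
a=vision.snapshot("scene")[180:345,240:400]; b=vision.snapshot("wrist")
o=np.zeros((480,800,3),np.uint8);x=cv2.resize(a,(400,412),interpolation=3);o[:412,:400]=x;o[:300,400:]=cv2.resize(b,(400,300)); cv2.imwrite("pics/c2.png",o[:,:,::-1])
```

```text
(no output)
```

View pics/c2.png

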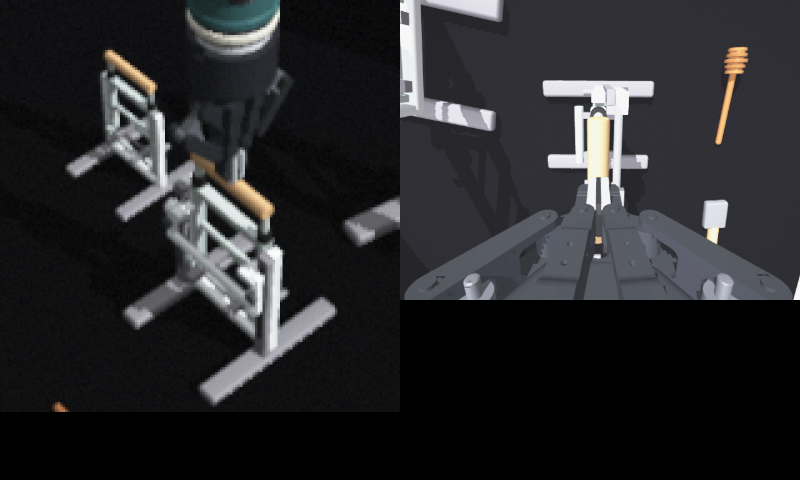

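Run:
```python
from h import *
s=env.observe()
for n in("scene","top"):
  for p in([*s["ee_pos"],1],[.548,.065,.205,1],[.548,.065,.213,1]):
    v=P(n)@np.array(p); print(n,p[2],v[:2]/v[2])
v=wristP(s)@np.array([*s["ee_pos"],1]);print("wrist",v[:2]/v[2])
v=wristP(s)@np.array([.548,.065,.205,1]);print("wrist",v[:2]/v[2])
a=vision.snapshot("scene")[205:275,295:365]; b=vision.snapshot("wrist")[170:410,200:440]
o=np.zeros((400,800,3),np.uint8);o[:,:400]=cv2.resize(a,(400,400),interpolation=3);o[:,400:]=cv2.resize(b,(400,400)); cv2.imwrite("pics/c3.png",o[:,:,::-1])
```

```text
scene 0.18811977313975686 [332.2681562  257.30721121]
scene 0.205 [332.39467908 252.29571065]
scene 0.213 [332.42386495 249.90521678]
top 0.18811977313975686 [286.96072277 217.40119374]
top 0.205 [286.52095414 216.34408398]
top 0.213 [286.30846669 215.79414417]
wrist [317.02215985 277.31315757]
wrist [316.53870853 292.18401424]
```

View pics/c3.png

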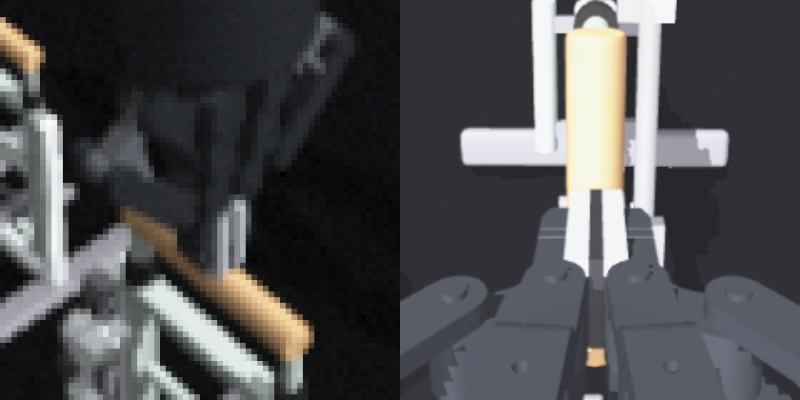

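Request:
carry_out(
  increments=[
    [0, 0, 0, 0, 0, 0, 0.6],
    [0, 0, 0, 0, 0, 0, 0.2],
    [0, 0, 0, 0, 0, 0, 0],
    [0, 0, 0, 0, 0, 0, 0],
    [0, 0, 0, 0, 0, 0, 0],
    [0, 0, 0, 0, 0, 0, 0],
  ],
)

```text
time_s: 3.92
ee_pos: [0.548, 0.0651, 0.188]
orientation: [-0.0, 0.73, 0.684, -0.0]
contact_force: [0.2, 0.6, 0.5]
width: 0.502
grip_force: 0.0
```

Run:
```python
from h import *
s=env.observe(); print(s["ee_pos"],s["width"],s["contact_force"])
for p in([.544,.115,.205,1],[.556,.115,.205,1],[.55,.115,.205,1],[.5455,.015,.205,1]):
    v=wristP(s)@np.array(p);print("wrist",v[:2]/v[2])
w=vision.snapshot("wrist"); h=cv2.cvtColor(w,cv2.COLOR_RGB2HSV); m=cv2.inRange(h,(8,45,90),(24,255,255)); m[:,:230]=0; m[:,420:]=0
for r in (200,220,240,260): x=np.flatnonzero(m[r]); print(r,x.min() if len(x) else None,x.max() if len(x) else None)
print(np.flatnonzero(m.any(1))[[0,-1]])
a=vision.snapshot("scene")[205:275,295:365]; b=w[100:460,140:500]
o=np.zeros((400,800,3),np.uint8);o[:,:400]=cv2.resize(a,(400,400),interpolation=3);o[:,400:]=cv2.resize(b,(400,400)); cv2.imwrite("pics/c4.png",o[:,:,::-1])
```

```text
[0.54804797 0.06511948 0.18799214] 0.5015924043140266 [0.16863326 0.63011718 0.50246729]
wrist [300.1275888  188.43127155]
wrist [327.91169774 186.65117094]
wrist [314.00853032 187.54193324]
wrist [318.32500254 380.15872066]
200 299 336
220 299 335
240 299 335
260 300 334
[186 390]
```

View pics/c4.png

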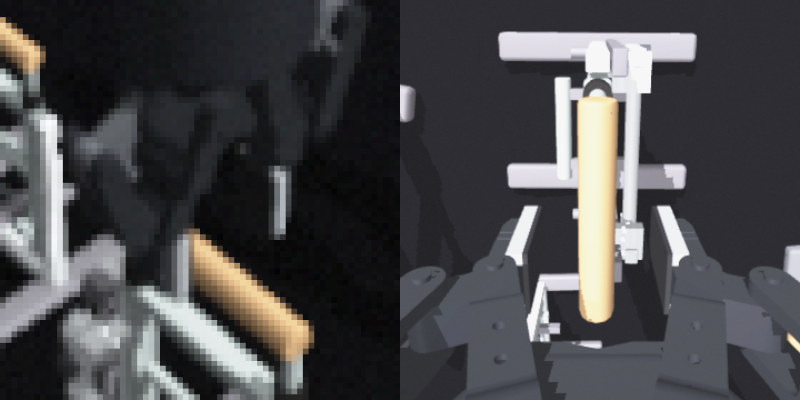

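Run:
```python
from h import *
s=env.observe(); W=wristP(s); S=P("scene")
for a,b in (((257,286),(343.5,246.5)),((374,286),(327,257))):
    X=tri(W,S,a,b); v=W@np.r_[X,1]; u=S@np.r_[X,1]; print(X, v[:2]/v[2]-a, u[:2]/u[2]-b)
```

```text
[0.52127321 0.07376899 0.21101426] [-0.5866701  -1.55884573] [-0.14249722 -0.09301648]
[0.57344184 0.07260273 0.21539698] [-0.38338193 -1.73375101] [-0.13360543 -0.12460859]
```

Triangulation puts the finger tips at z ≈ 0.213, so they shut just above the rail and need to go deeper. I'll lower by 15 mm and close again; the cross bar is at 0.165.

Request:
carry_out(
  increments=[
    [0, 0, -5, 0, 0, 0, 0],
    [0, 0, -10, 0, 0, 0, 0],
    [0, 0, -15, 0, 0, 0, 0],
    [0, 0, -15, 0, 0, 0, 0.2],
    [0, 0, -15, 0, 0, 0, 0.4],
    [0, 0, -15, 0, 0, 0, 0.6],
    [0, 0, -15, 0, 0, 0, 0.8],
    [0, 0, -15, 0, 0, 0, 1],
    [0, 0, -15, 0, 0, 0, 1],
    [0, 0, -15, 0, 0, 0, 1],
  ],
)

```text
time_s: 4.85
ee_pos: [0.5479, 0.0651, 0.1732]
orientation: [-0.0, 0.73, 0.684, -0.0]
contact_force: [-1.3, -0.1, 0.3]
width: 0.159
grip_force: 58.6
```

Request:
carry_out(
  increments=[
    [0, 0, 0, 0, 0, 0, 0.4],
    [0, 0, 0, 0, 0, 0, 0.3],
    [0, 0, -3, 0, 0, 0, 0.3],
    [0, 0, -6, 0, 0, 0, 0.3],
    [0, 0, -6, 0, 0, 0, 0.5],
    [0, 0, -6, 0, 0, 0, 0.7],
    [0, 0, -6, 0, 0, 0, 0.9],
    [0, 0, -6, 0, 0, 0, 1],
    [0, 0, -6, 0, 0, 0, 1],
    [0, 0, -6, 0, 0, 0, 1],
  ],
)

```text
time_s: 5.68
ee_pos: [0.5479, 0.0651, 0.1669]
orientation: [-0.0, 0.73, 0.684, -0.0]
contact_force: [-1.5, -0.5, -0.5]
width: 0.163
grip_force: 58.5
```

The grip is firm (width unchanged at the deeper position, so it's the bar itself). Lifting now.

Request:
carry_out(
  increments=[
    [0, 0, 2, 0, 0, 0, 1],
    [0, 0, 4, 0, 0, 0, 1],
    [0, 0, 6, 0, 0, 0, 1],
    [0, 0, 8, 0, 0, 0, 1],
    [0, 0, 10, 0, 0, 0, 1],
    [0, 0, 12, 0, 0, 0, 1],
    [0, 0, 14, 0, 0, 0, 1],
    [0, 0, 16, 0, 0, 0, 1],
    [0, 0, 17, 0, 0, 0, 1],
    [0, 0, 18, 0, 0, 0, 1],
    [0, 0, 18, 0, 0, 0, 1],
    [0, 0, 18, 0, 0, 0, 1],
  ],
)

```text
time_s: 6.68
ee_pos: [0.5479, 0.0651, 0.1852]
orientation: [-0.0, 0.73, 0.684, -0.0]
contact_force: [-1.3, 0.2, -5.8]
width: 0.164
grip_force: 58.6
```

Request:
carry_out(
  increments=[
    [0, 0, 1, 0, 0, 0, 1],
    [0, 0, 2, 0, 0, 0, 1],
    [0, 0, 3, 0, 0, 0, 1],
    [0, 0, 4, 0, 0, 0, 1],
    [0, 0, 5, 0, 0, 0, 1],
    [0, 0, 6, 0, 0, 0, 1],
    [0, 0, 6, 0, 0, 0, 1],
  ],
)

```text
time_s: 7.27
ee_pos: [0.5479, 0.0651, 0.1913]
orientation: [-0.0, 0.73, 0.684, -0.0]
contact_force: [-0.8, 0.1, -5.8]
width: 0.163
grip_force: 58.6
```

Run:
```python
from h import *
print(env.observe()["ee_pos"])
a=vision.snapshot("scene")[205:335,270:400]; b=vision.snapshot("wrist")[60:360,160:460]
o=np.zeros((400,800,3),np.uint8);o[:,:400]=cv2.resize(a,(400,400),interpolation=3);o[:,400:]=cv2.resize(b,(400,400)); cv2.imwrite("pics/c5.png",o[:,:,::-1])
```

```text
[0.54791778 0.06506765 0.19131616]
```

View pics/c5.png

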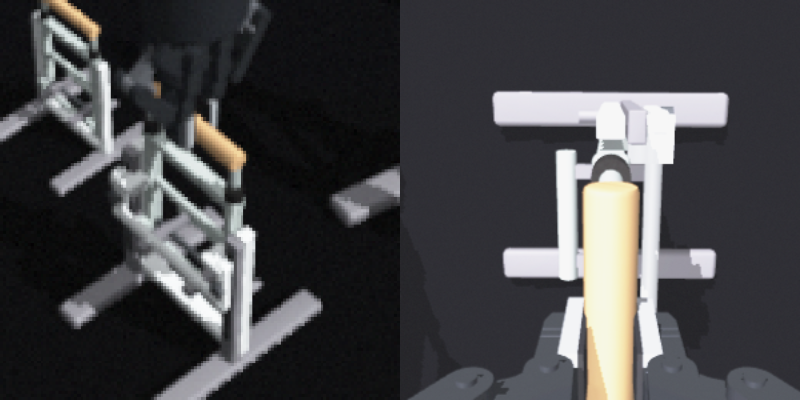

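Run:
```python
from h import *
S=P("scene")
for y in (.02,.0635,.107):
  for z in (.09,.105,.12):
    v=S@np.array([.5718+ (y-.0635)*.055,y,z,1]); u=v[:2]/v[2]; print(y,z,np.round(u,1),"c5",np.round((u-[270,205])*400/130))
```

```text
0.02 0.09 [312.9 278.8] c5 [132. 227.]
0.02 0.105 [312.8 274.9] c5 [132. 215.]
0.02 0.12 [312.7 270.9] c5 [131. 203.]
0.0635 0.09 [324.7 289.2] c5 [168. 259.]
0.0635 0.105 [324.7 285.3] c5 [168. 247.]
0.0635 0.12 [324.6 281.3] c5 [168. 235.]
0.107 0.09 [336.9 300. ] c5 [206. 292.]
0.107 0.105 [337.  296.1] c5 [206. 280.]
0.107 0.12 [337.1 292.2] c5 [206. 268.]
```

Request:
carry_out(
  increments=[
    [0, 0, 1, 0, 0, 0, 1],
    [0, 0, 2, 0, 0, 0, 1],
    [0, 0, 3, 0, 0, 0, 1],
    [0, 0, 3, 0, 0, 0, 1],
    [0, 0, 3, 0, 0, 0, 1],
  ],
)

```text
time_s: 7.78
ee_pos: [0.548, 0.0651, 0.1942]
orientation: [-0.0, 0.73, 0.684, -0.0]
contact_force: [-2.2, -0.1, -7.2]
width: 0.159
grip_force: 58.6
```

Request:
carry_out(
  increments=[
    [0, 0, 1, 0, 0, 0, 1],
    [0, 0, 2, 0, 0, 0, 1],
    [0, 0, 3, 0, 0, 0, 1],
    [0, 0, 3, 0, 0, 0, 1],
    [0, 0, 3, 0, 0, 0, 1],
  ],
)

```text
time_s: 8.2
ee_pos: [0.548, 0.0651, 0.1971]
orientation: [-0.0, 0.73, 0.684, -0.0]
contact_force: [-3.0, -0.4, -6.5]
width: 0.163
grip_force: 58.6
```

Request:
carry_out(
  increments=[
    [0, 0, 1, 0, 0, 0, 1],
    [0, 0, 2, 0, 0, 0, 1],
    [0, 0, 3, 0, 0, 0, 1],
    [0, 0, 3, 0, 0, 0, 1],
    [0, 0, 3, 0, 0, 0, 1],
  ],
)

```text
time_s: 8.62
ee_pos: [0.548, 0.0651, 0.2002]
orientation: [-0.0, 0.73, 0.684, -0.0]
contact_force: [-2.6, -0.4, -7.1]
width: 0.165
grip_force: 58.6
```

Request:
carry_out(
  increments=[
    [0, 0, 1, 0, 0, 0, 1],
    [0, 0, 2, 0, 0, 0, 1],
    [0, 0, 3, 0, 0, 0, 1],
    [0, 0, 3, 0, 0, 0, 1],
    [0, 0, 3, 0, 0, 0, 1],
  ],
)

```text
time_s: 9.03
ee_pos: [0.548, 0.0651, 0.2032]
orientation: [0.0, 0.73, 0.684, -0.0]
contact_force: [-3.8, 0.2, -6.0]
width: 0.162
grip_force: 58.6
```

Request:
carry_out(
  increments=[
    [0, 0, 1, 0, 0, 0, 1],
    [0, 0, 2, 0, 0, 0, 1],
    [0, 0, 3, 0, 0, 0, 1],
    [0, 0, 3, 0, 0, 0, 1],
    [0, 0, 3, 0, 0, 0, 1],
  ],
)

```text
time_s: 9.45
ee_pos: [0.548, 0.0651, 0.2062]
orientation: [0.0, 0.73, 0.684, -0.0]
contact_force: [-3.7, 0.0, -6.6]
width: 0.164
grip_force: 58.6
```

Request:
carry_out(
  increments=[
    [0, 0, 1, 0, 0, 0, 1],
    [0, 0, 2, 0, 0, 0, 1],
    [0, 0, 3, 0, 0, 0, 1],
    [0, 0, 3, 0, 0, 0, 1],
    [0, 0, 3, 0, 0, 0, 1],
  ],
)

```text
time_s: 9.87
ee_pos: [0.548, 0.0651, 0.2092]
orientation: [0.0, 0.73, 0.684, -0.0]
contact_force: [-5.3, -0.6, -6.8]
width: 0.166
grip_force: 58.6
```

Request:
carry_out(
  increments=[
    [0, 0, 1, 0, 0, 0, 1],
    [0, 0, 2, 0, 0, 0, 1],
    [0, 0, 3, 0, 0, 0, 1],
    [0, 0, 3, 0, 0, 0, 1],
    [0, 0, 3, 0, 0, 0, 1],
  ],
)

```text
time_s: 10.28
ee_pos: [0.548, 0.0651, 0.2122]
orientation: [0.0, 0.73, 0.684, -0.0]
contact_force: [-5.3, -0.7, -6.9]
width: 0.167
grip_force: 58.6
```

Run:
```python
from h import *
s=env.observe(); print(s["ee_pos"],s["contact_force"],s["torque"])
a=vision.snapshot("scene")[205:325,280:380]; b=vision.snapshot("wrist")[60:360,160:460]
o=np.zeros((480,800,3),np.uint8);o[:,:400]=cv2.resize(a,(400,480),interpolation=3);o[:400,400:]=cv2.resize(b,(400,400)); cv2.imwrite("pics/c6.png",o[:,:,::-1])
```

```text
[0.54803902 0.06508217 0.21221351] [-5.32276393 -0.6548851  -6.88988183] [-0.03604537  0.82813142 -0.0634206 ]
```

View pics/c6.png

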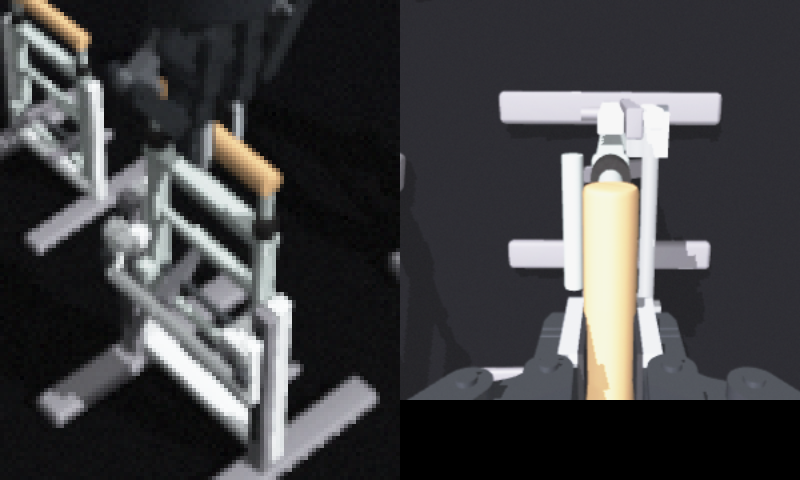

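The picture shows the section up, with the pawl paddles tilted at c6 (180,270) and (225,295). The rung tube at scene ≈(325,286) gives a rung height of ≈0.10 m. Continuing in small steps, watching for the side force to drop (pawl freed) and Fz to grow (stop).

Request:
carry_out(
  increments=[
    [0, 0, 1, 0, 0, 0, 1],
    [0, 0, 2, 0, 0, 0, 1],
    [0, 0, 3, 0, 0, 0, 1],
    [0, 0, 3, 0, 0, 0, 1],
    [0, 0, 3, 0, 0, 0, 1],
  ],
)

```text
time_s: 10.8
ee_pos: [0.5481, 0.0651, 0.2153]
orientation: [0.0, 0.73, 0.684, 0.0]
contact_force: [-4.8, 0.0, -7.1]
width: 0.157
grip_force: 58.6
```

Request:
carry_out(
  increments=[
    [0, 0, 1, 0, 0, 0, 1],
    [0, 0, 2, 0, 0, 0, 1],
    [0, 0, 3, 0, 0, 0, 1],
    [0, 0, 3, 0, 0, 0, 1],
    [0, 0, 3, 0, 0, 0, 1],
  ],
)

```text
time_s: 11.22
ee_pos: [0.5481, 0.0651, 0.2184]
orientation: [0.0, 0.73, 0.684, 0.0]
contact_force: [-5.0, -1.3, -6.5]
width: 0.163
grip_force: 58.6
```

Request:
carry_out(
  increments=[
    [0, 0, 1, 0, 0, 0, 1],
    [0, 0, 2, 0, 0, 0, 1],
    [0, 0, 3, 0, 0, 0, 1],
    [0, 0, 3, 0, 0, 0, 1],
    [0, 0, 3, 0, 0, 0, 1],
  ],
)

```text
time_s: 11.63
ee_pos: [0.5481, 0.0651, 0.2214]
orientation: [0.0, 0.73, 0.684, 0.0]
contact_force: [-5.2, -1.1, -6.6]
width: 0.162
grip_force: 58.6
```

Request:
carry_out(
  increments=[
    [0, 0, 1, 0, 0, 0, 1],
    [0, 0, 2, 0, 0, 0, 1],
    [0, 0, 3, 0, 0, 0, 1],
    [0, 0, 3, 0, 0, 0, 1],
    [0, 0, 3, 0, 0, 0, 1],
  ],
)

```text
time_s: 12.05
ee_pos: [0.5481, 0.0651, 0.2245]
orientation: [0.0, 0.73, 0.684, 0.0]
contact_force: [-4.6, 0.6, -5.9]
width: 0.159
grip_force: 58.7
```

```bash
cat > bar.py <<'E'
from h import *
s=env.observe(); w=vision.snapshot("wrist"); g=cv2.cvtColor(w,cv2.COLOR_RGB2GRAY)
print(np.round(s["ee_pos"][2],4),np.round(s["contact_force"],1),np.round(s["torque"],2))
for r in (190,210,225):
    x=np.flatnonzero(g[r,262:303]>130)+262; print(r,x.min() if len(x) else 0,x.max() if len(x) else 0,len(x))
c=g[140:290,283:293].mean(1); y=np.flatnonzero(c>130)+140; print("rows",y.min(),y.max())
E
python3 bar.py
python3 - <<'E'
import cv2,numpy as np
for n in("c5","c6"):
    g=cv2.cvtColor(cv2.imread(f"pics/{n}.png"),cv2.COLOR_BGR2GRAY)[:400,400:]; g=cv2.resize(g,(300,300))
    for r in(130,150): x=np.flatnonzero(g[r,102:143]>130)+262; print(n,r+60,x.min(),x.max(),len(x))
    c=g[80:230,123:133].mean(1); y=np.flatnonzero(c>130)+140; print("rows",y.min(),y.max())
E
```

```text
0.2245 [-4.6  0.6 -5.9] [-0.1   0.93 -0.07]
190 289 302 14
210 289 302 14
225 289 302 14
rows 140 289
c5 190 277 302 26
c5 210 278 302 21
rows 140 289
c6 190 281 302 22
c6 210 282 302 21
rows 140 289
```

Request:
carry_out(
  increments=[
    [0, 0, 1, 0, 0, 0, 1],
    [0, 0, 2, 0, 0, 0, 1],
    [0, 0, 3, 0, 0, 0, 1],
    [0, 0, 3, 0, 0, 0, 1],
    [0, 0, 3, 0, 0, 0, 1],
  ],
)

```text
time_s: 12.52
ee_pos: [0.5481, 0.0651, 0.2275]
orientation: [0.0, 0.729, 0.684, 0.0]
contact_force: [-4.9, -0.1, -6.3]
width: 0.165
grip_force: 58.7
```

```bash
python3 bar.py
```

```text
0.2275 [-4.9 -0.1 -6.3] [-0.04  0.93 -0.1 ]
190 290 302 13
210 291 302 12
225 291 302 12
rows 140 289
```

The counterweight edge has moved from col 277 (level) to 290, so the pawl is well tilted and not yet past. Continuing until it snaps back.

Request:
carry_out(
  increments=[
    [0, 0, 1, 0, 0, 0, 1],
    [0, 0, 2, 0, 0, 0, 1],
    [0, 0, 3, 0, 0, 0, 1],
    [0, 0, 3, 0, 0, 0, 1],
    [0, 0, 3, 0, 0, 0, 1],
  ],
)

```text
time_s: 12.98
ee_pos: [0.5481, 0.0651, 0.2305]
orientation: [0.0, 0.73, 0.684, 0.0]
contact_force: [-4.9, -0.8, -6.4]
width: 0.161
grip_force: 58.7
```

```bash
python3 bar.py
```

```text
0.2305 [-4.9 -0.8 -6.4] [-0.08  0.99 -0.08]
190 290 302 13
210 291 302 12
225 291 302 12
rows 140 289
```

Request:
carry_out(
  increments=[
    [0, 0, 1, 0, 0, 0, 1],
    [0, 0, 2, 0, 0, 0, 1],
    [0, 0, 2, 0, 0, 0, 1],
    [0, 0, 2, 0, 0, 0, 1],
  ],
)

```text
time_s: 13.37
ee_pos: [0.5481, 0.0651, 0.2326]
orientation: [0.0, 0.73, 0.684, 0.0]
contact_force: [-4.6, -0.1, -5.6]
width: 0.16
grip_force: 58.7
```

```bash
python3 bar.py
```

```text
0.2326 [-4.6 -0.1 -5.6] [-0.1   0.88 -0.06]
190 277 302 26
210 278 302 20
225 278 302 20
rows 140 289
```

The pawl snapped level again (edge back at 277) at tool z 0.2326, with no stop contact. Lowering slowly.

Request:
carry_out(
  increments=[
    [0, 0, -1, 0, 0, 0, 1],
    [0, 0, -2, 0, 0, 0, 1],
    [0, 0, -3, 0, 0, 0, 1],
    [0, 0, -4, 0, 0, 0, 1],
    [0, 0, -5, 0, 0, 0, 1],
    [0, 0, -6, 0, 0, 0, 1],
    [0, 0, -7, 0, 0, 0, 1],
    [0, 0, -8, 0, 0, 0, 1],
    [0, 0, -9, 0, 0, 0, 1],
    [0, 0, -10, 0, 0, 0, 1],
    [0, 0, -11, 0, 0, 0, 1],
    [0, 0, -12, 0, 0, 0, 1],
  ],
)

```text
time_s: 14.42
ee_pos: [0.5481, 0.0651, 0.2214]
orientation: [0.0, 0.73, 0.684, 0.0]
contact_force: [-6.8, 0.1, -4.2]
width: 0.163
grip_force: 59.0
```

Request:
carry_out(
  increments=[
    [0, 0, -1, 0, 0, 0, 1],
    [0, 0, -2, 0, 0, 0, 1],
    [0, 0, -3, 0, 0, 0, 1],
    [0, 0, -4, 0, 0, 0, 1],
    [0, 0, -4, 0, 0, 0, 1],
    [0, 0, -4, 0, 0, 0, 1],
  ],
)

```text
time_s: 14.92
ee_pos: [0.5481, 0.0651, 0.2173]
orientation: [0.0, 0.73, 0.684, 0.0]
contact_force: [-6.0, -0.3, -4.3]
width: 0.159
grip_force: 58.9
```

Request:
carry_out(
  increments=[
    [0, 0, -0.5, 0, 0, 0, 1],
    [0, 0, -1, 0, 0, 0, 1],
    [0, 0, -1.5, 0, 0, 0, 1],
    [0, 0, -2, 0, 0, 0, 1],
    [0, 0, -2, 0, 0, 0, 1],
    [0, 0, -2, 0, 0, 0, 1],
  ],
)

```text
time_s: 15.42
ee_pos: [0.5481, 0.0651, 0.2153]
orientation: [0.0, 0.73, 0.684, 0.0]
contact_force: [-6.9, -1.4, -4.0]
width: 0.159
grip_force: 58.9
```

```bash
python3 bar.py
```

```text
0.2153 [-6.9 -1.4 -4. ] [-0.1   1.02 -0.1 ]
190 277 302 26
210 277 302 21
225 278 302 20
rows 140 289
```

Request:
carry_out(
  increments=[
    [0, 0, -0.5, 0, 0, 0, 1],
    [0, 0, -1, 0, 0, 0, 1],
    [0, 0, -1.5, 0, 0, 0, 1],
    [0, 0, -2, 0, 0, 0, 1],
    [0, 0, -2, 0, 0, 0, 1],
    [0, 0, -2, 0, 0, 0, 1],
  ],
)

```text
time_s: 15.97
ee_pos: [0.5481, 0.0651, 0.2137]
orientation: [0.001, 0.73, 0.684, 0.001]
contact_force: [-6.6, 0.3, -2.8]
width: 0.161
grip_force: 59.1
```

Request:
carry_out(
  increments=[
    [0, 0, -0.5, 0, 0, 0, 1],
    [0, 0, -1, 0, 0, 0, 1],
    [0, 0, -1, 0, 0, 0, 1],
    [0, 0, -1, 0, 0, 0, 1],
  ],
)

```text
time_s: 16.3
ee_pos: [0.5482, 0.0651, 0.2132]
orientation: [0.001, 0.73, 0.684, 0.001]
contact_force: [-7.1, -0.6, -2.1]
width: 0.163
grip_force: 59.2
```

Request:
carry_out(
  increments=[
    [0, 0, -0.5, 0, 0, 0, 1],
    [0, 0, -1, 0, 0, 0, 1],
    [0, 0, -1, 0, 0, 0, 1],
    [0, 0, -1, 0, 0, 0, 1],
  ],
)

```text
time_s: 16.63
ee_pos: [0.5482, 0.0651, 0.2127]
orientation: [0.001, 0.73, 0.684, 0.001]
contact_force: [-7.4, -1.0, -0.9]
width: 0.162
grip_force: 59.4
```

```bash
python3 bar.py
```

```text
0.2127 [-7.4 -1.  -0.9] [-0.07  1.27 -0.1 ]
190 276 302 27
210 277 302 21
225 277 302 21
rows 140 289
```

Seated: the load is coming off at z ≈ 0.214 with the pawl level. Pressing gradually.

Request:
carry_out(
  increments=[
    [0, 0, -0.5, 0, 0, 0, 1],
    [0, 0, -1, 0, 0, 0, 1],
    [0, 0, -1.5, 0, 0, 0, 1],
    [0, 0, -2, 0, 0, 0, 1],
    [0, 0, -2.5, 0, 0, 0, 1],
    [0, 0, -3, 0, 0, 0, 1],
    [0, 0, -3.5, 0, 0, 0, 1],
    [0, 0, -4, 0, 0, 0, 1],
    [0, 0, -4, 0, 0, 0, 1],
    [0, 0, -4, 0, 0, 0, 1],
  ],
)

```text
time_s: 17.52
ee_pos: [0.5484, 0.0651, 0.2107]
orientation: [0.002, 0.729, 0.684, 0.002]
contact_force: [-10.1, 0.5, 4.7]
width: 0.164
grip_force: 59.9
```

Request:
carry_out(
  increments=[
    [0, 0, -0.5, 0, 0, 0, 1],
    [0, 0, -1, 0, 0, 0, 1],
    [0, 0, -1.5, 0, 0, 0, 1],
    [0, 0, -2, 0, 0, 0, 1],
    [0, 0, -2, 0, 0, 0, 1],
    [0, 0, -2, 0, 0, 0, 1],
  ],
)

```text
time_s: 18.02
ee_pos: [0.5484, 0.0651, 0.2097]
orientation: [0.002, 0.73, 0.684, 0.002]
contact_force: [-10.2, -0.5, 7.9]
width: 0.162
grip_force: 60.2
```

Request:
carry_out(
  increments=[
    [0, 0, -0.5, 0, 0, 0, 1],
    [0, 0, -1, 0, 0, 0, 1],
    [0, 0, -1.5, 0, 0, 0, 1],
    [0, 0, -1.5, 0, 0, 0, 1],
    [0, 0, -1.5, 0, 0, 0, 1],
    [0, 0, -1.5, 0, 0, 0, 1],
    [0, 0, -1.5, 0, 0, 0, 1],
    [0, 0, -1.5, 0, 0, 0, 1],
    [0, 0, -1.5, 0, 0, 0, 1],
    [0, 0, -1.5, 0, 0, 0, 1],
    [0, 0, -1.5, 0, 0, 0, 1],
    [0, 0, -1.5, 0, 0, 0, 1],
  ],
)

```text
time_s: 19.02
ee_pos: [0.5485, 0.0651, 0.2089]
orientation: [0.002, 0.729, 0.684, 0.002]
contact_force: [-10.9, -0.9, 9.4]
width: 0.16
grip_force: 60.5
```

```bash
python3 bar.py
```

```text
0.2089 [-10.9  -0.9   9.4] [-0.11  2.02 -0.13]
190 275 302 28
210 275 302 23
225 276 302 22
rows 140 289
```

The lock holds: ~9.4 N press for over half a second with the rail not sinking and the pawl level. Easing off to zero load, then releasing.

Request:
carry_out(
  increments=[
    [0, 0, 0, 0, 0, 0, 1],
    [0, 0, 0, 0, 0, 0, 1],
    [0, 0, 1, 0, 0, 0, 1],
    [0, 0, 2, 0, 0, 0, 1],
    [0, 0, 3, 0, 0, 0, 1],
    [0, 0, 4, 0, 0, 0, 1],
    [0, 0, 5, 0, 0, 0, 1],
    [0, 0, 6, 0, 0, 0, 1],
    [0, 0, 6, 0, 0, 0, 1],
    [0, 0, 6, 0, 0, 0, 1],
  ],
)

```text
time_s: 19.9
ee_pos: [0.5483, 0.0651, 0.2119]
orientation: [0.001, 0.729, 0.684, 0.001]
contact_force: [-8.3, 0.4, 1.1]
width: 0.164
grip_force: 59.6
```

Request:
carry_out(
  increments=[
    [0, 0, 0.5, 0, 0, 0, 0.7],
    [0, 0, 0.5, 0, 0, 0, 0.55],
    [0, 0, 0.5, 0, 0, 0, 0.4],
    [0, 0, 0.5, 0, 0, 0, 0.2],
    [0, 0, 0.5, 0, 0, 0, 0],
    [0, 0, 0.5, 0, 0, 0, -0.2],
    [0, 0, 0.5, 0, 0, 0, -0.2],
    [0, 0, 0.5, 0, 0, 0, -0.2],
  ],
)

```text
time_s: 20.57
ee_pos: [0.5484, 0.0651, 0.2092]
orientation: [0.0, 0.73, 0.684, 0.0]
contact_force: [0.7, 0.1, 0.2]
width: 0.602
grip_force: 0.0
```

Request:
carry_out(
  increments=[
    [0, 0, 5, 0, 0, 0, -0.2],
    [0, 0, 12, 0, 0, 0, -0.2],
    [0, 0, 24, 0, 0, 0, -0.2],
    [0, 0, 40, 0, 0, 0, -0.2],
    [0, 0, 60, 0, 0, 0, -0.2],
    [0, 0, 80, 0, 0, 0, -0.2],
    [0, 0, 90, 0, 0, 0, -0.2],
    [0, 0, 90, 0, 0, 0, -0.2],
    [0, 0, 90, 0, 0, 0, -0.2],
    [0, 0, 90, 0, 0, 0, -0.2],
  ],
)

```text
time_s: 21.4
ee_pos: [0.5478, 0.0651, 0.2979]
orientation: [-0.001, 0.73, 0.684, -0.001]
contact_force: [0.1, -0.1, -0.7]
width: 0.598
grip_force: 0.0
```

Run:
```python
from h import *
s=env.observe(); print(s["ee_pos"],s["contact_force"],np.abs(s["joint_velocities"]).max())
a=vision.snapshot("scene")[185:325,270:390]; b=vision.snapshot("wrist")
o=np.zeros((480,800,3),np.uint8);o[:467,:400]=cv2.resize(a,(400,467),interpolation=3);o[:300,400:]=cv2.resize(b,(400,300)); cv2.imwrite("pics/c7.png",o[:,:,::-1])
```

```text
[0.5477606  0.06508956 0.29789803] [ 0.14604058 -0.07325359 -0.69306222] 0.01886756140867861
```

View pics/c7.png

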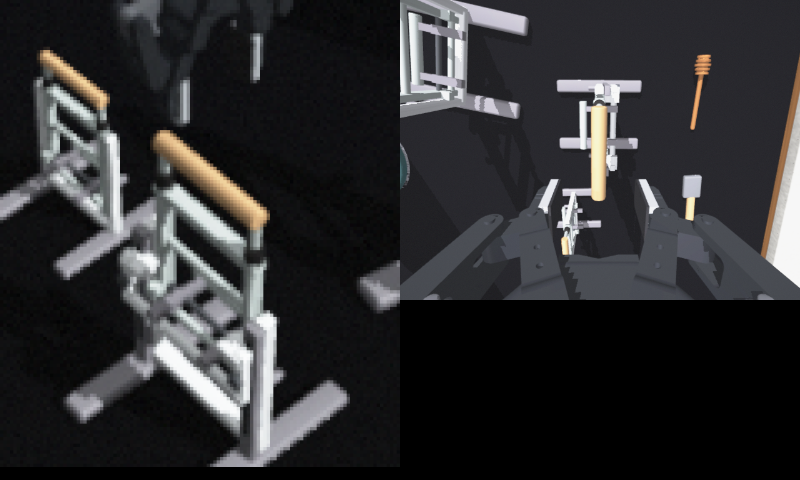

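The section stands raised and released, with its rail at c7 (160,140)–(265,220), the fingers clear above it and the bystanders untouched. Handing in.

```bash
python3 -c "
from station import workorder
print(workorder.finish_job())"
```

```text
the job is handed in; nothing more can be done
None
```

The section is raised and resting on the rung with its pawl level; the lock held a press of about 9.4 N for most of a second, the rail is released, and the job is handed in (no verdict returned).

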